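Walk the loaded spice rack back to its ledge

TASK

Walk the loaded spice rack across the counter to the brown ledge without lifting it: first swing the brass-capped end towards the ledge until it is about 50 mm ahead while the plain end stays where it stands, then swing the plain end past it until that end is about 50 mm ahead, and go on end by end until the rack stands flush against the front of the ledge over its whole length, about in the middle of the ledge. Both jars must stay standing on the rack; leave everything else on the counter alone.

Things in the scene. Friction and masses are not known exactly. Their poses are not given: they have to be found in the camera images.
- rack: loose spice rack, 0.7 kg loaded: 200 mm long (y), 74 deep (x, pointing to the ledge), 78 high; origin under its centre. Two dark end panels (22 mm thick, full depth, 4 to 74 mm high) centred at y +89 and -89 mm, on rubber feet; pale deck between (top at 30 mm, 62 deep) with thin rails at 45 mm. Pushed squarely on one end panel's face, it swings about the other end, which barely moves
- brass_foot (a point): foot of the rack's brass-capped end panel (brass strip on top): centre of that panel, at counter height, 89 mm along the rack's +y
- plain_foot (a point): foot of the rack's plain end panel (no brass): centre of that panel, at counter height, 89 mm along the rack's -y
- ledge: low brown wooden ledge fixed beyond the rack: 90 mm deep (x), 460 long (y), 50 high, with two canisters fixed on its top near its ends (to 108 mm high). Origin under its centre; its front face, towards the robot, is the plane x = -45 mm in its frame. The rack is home when each foot point lies at x = -82 mm there
- ledge_diag (a point): no object: a reference direction at the ledge, whose x axis is the ledge's x axis turned 45 degrees counter-clockwise from above (used to tell which end of the rack leads)
- red_jar_center (a point): centre of the red spice jar, 44 mm wide, 58 mm high, loose on the deck near the brass end (its top 88 mm over the counter)
- yellow_jar_center (a point): centre of the yellow spice jar, same size, loose on the deck near the plain end
- mug: white mug, 80 mm wide, 90 mm high; origin under its centre. A bystander
- oil: green oil bottle, 64 mm wide, 190 mm high; origin under its centre. A bystander
- coaster: flat round teal coaster, 170 mm wide, 12 mm thick. A bystander
- bowl: blue bowl, 150 mm wide, 60 mm high. A bystander
- mill: dark wooden pepper mill, 56 mm wide, 170 mm high. A bystander
- spatula: spatula lying on the counter. A bystander
Not all that is in view belongs to the job. Leave any red look-alike of the rack alone.

How it is judged:
On the way, in this order (a step that is already met when the one before it is completed fails the run):
1. the brass end leads by at least 35 mm (rack turned over 11.3 degrees) with the plain end still within 25 mm of its start (angle between the x axis of rack and the x axis of ledge_diag, either way round above 0.983 rad and distance of plain_foot from where it was at the start of the episode below 0.025 m), for 0.2 s.
2. the plain end has passed the brass end and leads by at least 35 mm (angle between the x axis of rack and the x axis of ledge_diag, either way round below 0.587 rad), for 0.2 s.
At the end, for the whole second after the job is handed in: both ends of the rack within 6 mm of flush with the ledge's front face, the rack's middle within 110 mm of the ledge's middle along its length, the rack flat on the counter and still, both jars upright (within 0.2 rad) on its deck (x of each of brass_foot, plain_foot in the frame of ledge above -0.088 m and y of rack in the frame of ledge between -0.11 and 0.11 m and height (world z) of rack below 0.006 m and angle between rack's own z axis and vertical below 0.05 rad and linear speed of rack below 0.01 m/s and angle between each of red_jar_center, yellow_jar_center's own z axis and vertical below 0.2 rad and z of each of red_jar_center, yellow_jar_center in the frame of rack above 0.05 m); the robot touches nothing.
It fails at once if the rack is lifted (an end over 20 mm up) or tipped over 0.3 rad (height (world z) of any of brass_foot, plain_foot above 0.02 m or angle between rack's own z axis and vertical above 0.3 rad).
It fails at once if a jar falls over or off the rack (angle between any of red_jar_center, yellow_jar_center's own z axis and vertical above 0.6 rad or height (world z) of any of red_jar_center, yellow_jar_center below 0.035 m).
It fails at once if another thing on the counter is moved by more than 20 mm (distance of any of mug, oil, coaster, bowl, mill, spatula from where it was at the start of the episode above 0.02 m).
It also fails if it takes over 69 s, if anything falls off the work surface, if the arm or the gripper's body presses on something with over 40 N, if the wrist force passes 120 N, or if a joint passes its speed limit or range.

ROBOT

A 6-joint arm with a two-finger parallel gripper is mounted at the origin on the work surface. World frame = base frame: x ahead of the robot, y to its left, z up, the work surface at z = 0. Lengths are in m, angles in rad, forces in N, time in s.
With the tool pointing down it reaches from about 0.225 to 0.875 m from the base axis. Payload 3.4 kg.
Tool frame: the origin (TCP) lies midway between the tips of the shut fingers; the grasp point (between the pads) lies 19 mm behind it; z points along the fingers, y is the line along which they close (so a half turn about z gives the same grasp; the last joint's range is limited). The gripper opens to 85 mm and grips with 20 to 120 N. Pads are 22 mm wide; open, the fingers measure 114 mm over their backs; the gripper's body (76 mm by 85 mm) begins 54 mm behind the grasp point. The pads swing forward as they close: fully open they stand 13 mm farther back than shut.
Start: joints at [1.072, 0.276, 1.505, -0, 1.361, -0.121], TCP at [0.212, 0.534, 0.231] pointing down, gripper open.
Joint ranges: [-2.89, 2.89], [-0.75, 2.08], [0.22, 2.7], [-1.18, 4.32], [0.11, 2.71], [-2.7, 2.7]. Speed limits (rad/s): [2.57, 2.57, 3.14, 3.14, 3.14, 3.14].

INTERFACE

Orientations are given as a unit quaternion [x, y, z, w].
In Python, from station import state, cams, bot gives the robot as it stands. The module is installed in compiled form; this text tells all that it offers.
- The arm moves only by the tool servo_tool, never from a script. Its argument "targets" is text: rows parted by semicolons, each of 7 numbers parted by spaces: the turn, a rotation vector about the tool's x, y, z each as a share of 180 degrees, from -1 to 1, then the shift along the tool's x, y, z each as a share of 0.1 m, from -1 to 1, then the opening, from 0 (shut) to 1 (fully open). A call has 1 to 20 rows; each row is the pose to reach, as a shift and turn from the pose commanded when the call began, along the tool's axes at that moment, turning the shorter way round; what a row does not reach only later rows make up. A row lasts 1/8 s, in which the tool goes at most 62.5 mm and 10.7 degrees, less where a joint would pass 70% of its speed; a pose out of reach is approached as far as the arm can. A call with a number of a shift or a turn outside -1 to 1 is refused whole. A call with a gripper value outside its range is refused whole. The fingers move at their own pace and stop on an object; "grip_force" is the grip in N (left out, the last holds). Time passes only in rows, so rows that repeat a pose let the fingers close. It gives the time, the measured TCP pose, the force, the opening and the grip force at its end, in the units of the state.
- state(): the state, without advancing time (a new reading comes with each control period).
- cams.grab_frame(name): name is "scene" or "top" or "wrist"; returns the picture (420x560x3 uint8, red, green, blue); there is no depth.
- cams.camera_model(name): a dict with "fx", "fy", "cx", "cy" (pixels), "distortion" ([k1, k2, p1, p2, k3] as OpenCV has them; the pictures are not rectified), "T" (4x4, takes a point from camera to world coordinates). Camera axes: x right, y down, z forward; pixel columns grow to the right and rows downward; lengths in m; the calibration is good to about 2 mm. A picture is of the moment at which its call begins: read the wrist's pose just before it. camera_model takes no time and is no camera call; for the wrist camera it gives the pose at the moment of the call.
- bot.job_done(): hands the job in; it is judged then, once.
The state is a dict: "clock": time; "joint_pos": joint angles; "joint_vel": joint speeds; "joint_torque": joint torques, N m; "ee_pos": TCP position; "tool_rot": TCP orientation; "wrist_force": force on the tool from outside, world axes, zero at the start; "torque": the same for the moment, N m; "width": finger opening in m; "grasp_force": force on a finger pad.
Only numpy, scipy, OpenCV 4.12 (cv2) and the standard library are available. Lean on these libraries where they do the work, as an engineer would, in place of code of your own. Each camera call takes 0.05 s, during which the arm holds its last target. There are 200 camera calls.

## Working session

There is one attempt and no reset: what is moved stays moved. The work goes in short steps, Python scripts to look and compute and a tool call to move; the robot and the scene stay as the last step left them, time stands still between calls to the robot, and variables do not carry over. Pictures are saved under pics/ and viewed, at most 10 in all, crops included, and the job is handed in when it is done.

Besides the shell and the picture viewer there is one more tool, called after "Call:" in YAML: its name, and indented under it one key for each argument. servo_tool: Moves the arm, as the interface text tells. Its arguments: {"type":"object","properties":{"targets":{"type":"string"},"grip_force":{"type":"number"}},"required":["targets"]}

```bash
mkdir -p pics; ls
python3 - <<'E'
from station import state,cams,bot
import cv2,numpy as np
np.set_printoptions(precision=4,suppress=True)
print(state())
a=[]
for n in("scene","top"):
    im=cams.grab_frame(n);cv2.imwrite(f"pics/{n}0.png",im[:,:,::-1]);m=cams.camera_model(n);print(n,m)
E
```

```text
pics
{'clock': 0.0, 'joint_pos': array([ 1.072 ,  0.2766,  1.5061,  0.    ,  1.3607, -0.121 ]), 'joint_vel': array([ 0.    ,  0.0001,  0.0016,  0.0003, -0.0012, -0.0001]), 'joint_torque': array([  0.0011, -41.6764, -24.5801,   0.0001,   0.0107,   0.    ]), 'ee_pos': array([0.2119, 0.534 , 0.2304]), 'tool_rot': array([ 0.1878,  0.9822, -0.0009, -0.0003]), 'wrist_force': array([-0.1766, -0.2594,  0.0647]), 'torque': array([ 0.074 , -0.0049,  0.0279]), 'grasp_force': 0.0, 'width': 0.08521306089120807}
scene {'fx': 492.66291102815217, 'fy': 492.66291102815217, 'cx': 280.72961610351075, 'cy': 206.44158269079213, 'distortion': array([-0.1372,  0.    ,  0.    ,  0.    ,  0.    ]), 'T': array([[ 0.2609,  0.7368, -0.6237,  1.3086],
       [ 0.9652, -0.2093,  0.1565, -0.1958],
       [-0.0152, -0.6429, -0.7658,  1.0555],
       [ 0.    ,  0.    ,  0.    ,  1.    ]])}
top {'fx': 420.2254497879616, 'fy': 420.2254497879616, 'cx': 283.2995287343322, 'cy': 206.6414148375819, 'distortion': array([-0.013,  0.   ,  0.   ,  0.   ,  0.   ]), 'T': array([[-0.0283, -0.9928,  0.1162,  0.3906],
       [-0.9996,  0.0288,  0.0024, -0.0033],
       [-0.0057, -0.1161, -0.9932,  1.182 ],
       [ 0.    ,  0.    ,  0.    ,  1.    ]])}
```

View pics/top0.png

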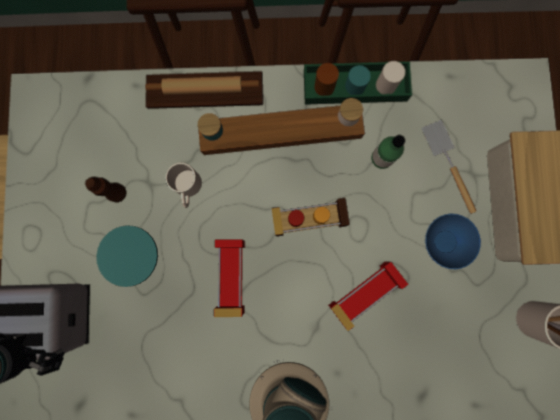

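View pics/scene0.png

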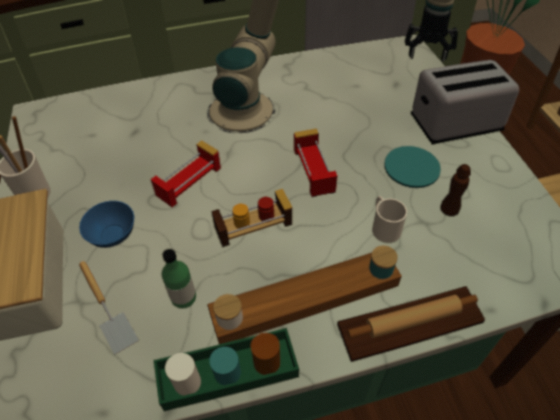

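Top view: the real rack (yellow and red jars) is at about (310,217). Its brass end is at (278,220), its plain end at (342,212), and the ledge is at (282,130). Possible mix-ups are the red look-alikes at (230,278) and (368,295), plus the rolling-pin board at (205,90) and green tray at (357,83) for the ledge. I choose the rack with jars, and the ledge that has two canisters.

```bash
cat > h.py <<'E'
from station import state,cams,bot
import cv2,numpy as np
np.set_printoptions(precision=4,suppress=True)
def ray(m,px,z):
    K=np.array([[m['fx'],0,m['cx']],[0,m['fy'],m['cy']],[0,0,1]])
    u=cv2.undistortPoints(np.array(px,float).reshape(-1,1,2),K,m['distortion']).reshape(-1,2)
    d=np.c_[u,np.ones(len(u))]@m['T'][:3,:3].T; o=m['T'][:3,3]
    return (o+d*((z-o[2])/d[:,2])[:,None])
def proj(m,P):
    K=np.array([[m['fx'],0,m['cx']],[0,m['fy'],m['cy']],[0,0,1]]);Ti=np.linalg.inv(m['T'])
    return cv2.projectPoints(np.array(P,float).reshape(-1,3),cv2.Rodrigues(Ti[:3,:3])[0],Ti[:3,3],K,m['distortion'])[0].reshape(-1,2)
def blob(mask,off=(0,0)):
    n,l,s,c=cv2.connectedComponentsWithStats(mask.astype(np.uint8))
    i=1+np.argmax(s[1:,4]); cnt=np.argwhere(l==i)[:,::-1].astype(np.float32)
    return c[i]+off,s[i,4],cv2.minAreaRect(cnt+np.float32(off))
E
python3 - <<'E'
from h import *
for n,(x0,y0,x1,y1),k in(("top",(190,95,370,245),4),("scene",(190,170,310,250),6)):
    im=cv2.imread(f"pics/{n}0.png")[y0:y1,x0:x1]
    cv2.imwrite(f"pics/{n}0c.png",cv2.convertScaleAbs(cv2.resize(im,None,fx=k,fy=k,interpolation=cv2.INTER_CUBIC),alpha=1.3))
E
```

```text
(no output)
```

View pics/top0c.png

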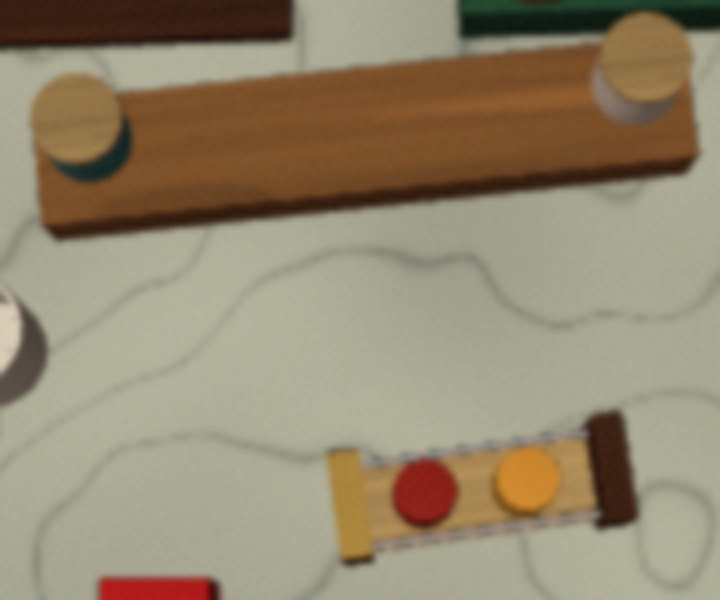

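View pics/scene0c.png

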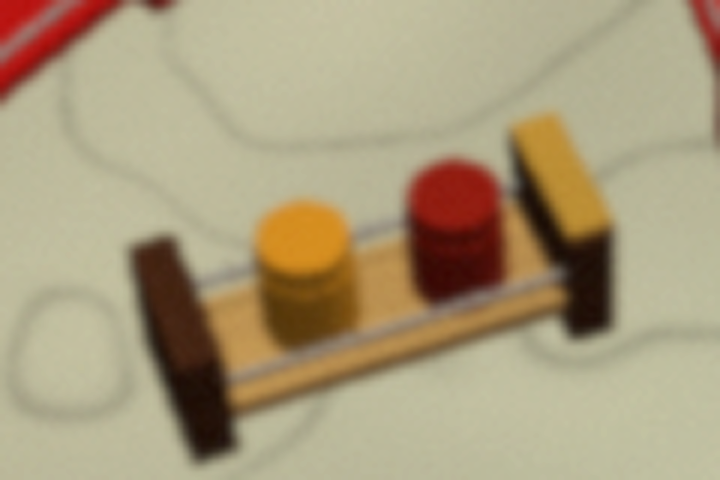

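The crop confirms the choice: brass strip on the left end, dark plain end on the right, red jar near the brass. The ledge's top front edge runs from about (204,152) to (364,134).

```bash
cat >> h.py <<'E'
def rack(im=None,verbose=True):
    m=cams.camera_model("top")
    if im is None: im=cams.grab_frame("top")[:,:,::-1].copy()
    h=cv2.cvtColor(im,cv2.COLOR_BGR2HSV).astype(int);H,S,V=h[...,0],h[...,1],h[...,2]
    yy,xx=np.mgrid[:420,:560]
    roi=(yy>125)&(yy<245)&(xx>205)&(xx<385)
    out=[]
    for nm,mk in(("brass",(H>17)&(H<29)&(S>125)&(V>95)),("dark",(V<85)&(S>95)&((H<14)|(H>172))&(xx>300))):
        c,a,r=blob(mk&roi); b=cv2.boxPoints(r); b=ray(m,b,.078 if nm=="brass" else .074)
        out.append(ray(m,[c],.078 if nm=="brass" else .074)[0])
        if verbose: print(nm,"px",c,"area",a,"ctr",out[-1],"sides",np.linalg.norm(b[1]-b[0]),np.linalg.norm(b[2]-b[1]))
    return out
E
python3 - <<'E'
from h import *
im=cv2.imread("pics/top0.png"); m=cams.camera_model("top");ms=cams.camera_model("scene")
b,d=rack(im)
off=np.array([190,95])
Q=np.array([[329,452],[356,449],[373,556],[343,562],[587,415],[622,411],[636,520],[602,526]])/4+off
P=np.r_[ray(m,Q[:4],.078),ray(m,Q[4:],.074)];print("top quads\n",P, P[:4].mean(0),P[4:].mean(0))
Qs=np.array([[511,128],[556,113],[611,223],[571,240],[132,244],[176,235],[220,355],[184,372]])/6+[190,170]
Ps=np.r_[ray(ms,Qs[:4],.078),ray(ms,Qs[4:],.074)];print("scene\n",Ps,Ps[:4].mean(0),Ps[4:].mean(0))
L=ray(m,np.array([[55,228],[695,158],[120,93],[40,170]])/4+off,.05);print("ledge",L,np.linalg.norm(L[1]-L[0]))
Lb=ray(m,np.array([[62,238],[692,173]])/4+off,.0);print("ledge base",Lb)
Ls=ray(ms,np.array([[210,304],[397,257],[219,336],[402,279]]),.05);print("ledge scene top",Ls)
# front ledge edge row fit: brown mask edge by column
h=cv2.cvtColor(im,cv2.COLOR_BGR2HSV)
for x in(215,240,265,290,315,340,355): print(x,[tuple(h[y,x]) for y in range(130,158,2)])
E
```

```text
brass px [279.7059 220.8301] area 306 ctr [0.4824 0.0099 0.078 ] sides 0.04407305354907856 0.06872018018910986
dark px [330.8808 138.2231] area 260 ctr [ 0.7028 -0.1346  0.074 ] sides 0.16700042273397628 0.013268178656323182
top quads
 [[ 0.517   0.0286  0.078 ]
 [ 0.5185  0.0107  0.078 ]
 [ 0.4475  0.0015  0.078 ]
 [ 0.4441  0.0213  0.078 ]
 [ 0.5372 -0.1433  0.074 ]
 [ 0.5392 -0.1667  0.074 ]
 [ 0.4664 -0.1726  0.074 ]
 [ 0.4631 -0.15    0.074 ]] [0.4818 0.0155 0.078 ] [ 0.5015 -0.1582  0.074 ]
scene
 [[ 0.4577  0.0034  0.078 ]
 [ 0.4546  0.025   0.078 ]
 [ 0.5226  0.031   0.078 ]
 [ 0.5271  0.0119  0.078 ]
 [ 0.4742 -0.1707  0.074 ]
 [ 0.4745 -0.1513  0.074 ]
 [ 0.544  -0.1455  0.074 ]
 [ 0.5487 -0.1617  0.074 ]] [0.4905 0.0178 0.078 ] [ 0.5104 -0.1573  0.074 ]
ledge [[ 0.6811  0.2145  0.05  ]
 [ 0.7175 -0.2288  0.05  ]
 [ 0.7759  0.1686  0.05  ]
 [ 0.7225  0.2247  0.05  ]] 0.44478410572162336
ledge base [[ 0.6864  0.2191  0.    ]
 [ 0.7209 -0.236   0.    ]]
ledge scene top [[ 0.7288 -0.224   0.05  ]
 [ 0.725   0.2429  0.05  ]
 [ 0.8131 -0.219   0.05  ]
 [ 0.7869  0.2291  0.05  ]]
[... 3742 characters left out ...]
(33), np.uint8(130)), (np.uint8(30), np.uint8(32), np.uint8(129))]
355 [(np.uint8(14), np.uint8(167), np.uint8(90)), (np.uint8(13), np.uint8(168), np.uint8(94)), (np.uint8(12), np.uint8(173), np.uint8(84)), (np.uint8(13), np.uint8(180), np.uint8(44)), (np.uint8(15), np.uint8(98), np.uint8(57)), (np.uint8(27), np.uint8(38), np.uint8(122)), (np.uint8(28), np.uint8(33), np.uint8(132)), (np.uint8(28), np.uint8(33), np.uint8(132)), (np.uint8(28), np.uint8(33), np.uint8(131)), (np.uint8(30), np.uint8(31), np.uint8(131)), (np.uint8(28), np.uint8(33), np.uint8(132)), (np.uint8(30), np.uint8(31), np.uint8(132)), (np.uint8(30), np.uint8(31), np.uint8(130)), (np.uint8(30), np.uint8(31), np.uint8(131))]
```

Call:
servo_tool:
  targets: "0 0 0 -0.37 -0.42 0 0; 0 0 0 -0.74 -0.83 0 0"

```text
clock: 0.35
ee_pos: [0.2503, 0.4288, 0.2305]
tool_rot: [0.187, 0.982, -0.001, -0.0]
wrist_force: [1.6, 0.2, 0.3]
width: 0.0515
grasp_force: 0.0
```

Call:
servo_tool:
  targets: "0 0 0 -0.37 -0.42 0 0; 0 0 0 -0.74 -0.83 0 0"

```text
clock: 0.6
ee_pos: [0.2886, 0.3238, 0.231]
tool_rot: [0.187, 0.982, -0.0, 0.0]
wrist_force: [1.8, -0.1, -0.7]
width: 0.0122
grasp_force: 0.0
```

Call:
servo_tool:
  targets: "0 0 0 -0.37 -0.42 0 0; 0 0 0 -0.74 -0.83 0 0"

```text
clock: 0.85
ee_pos: [0.3267, 0.2194, 0.2311]
tool_rot: [0.187, 0.982, -0.0, 0.0]
wrist_force: [1.8, 0.8, 0.4]
width: 0.0002
grasp_force: 0.0
```

Call:
servo_tool:
  targets: "0 0 0 -0.37 -0.42 0 0; 0 0 0 -0.74 -0.83 0 0"

```text
clock: 1.1
ee_pos: [0.3649, 0.115, 0.2312]
tool_rot: [0.188, 0.982, 0.0, 0.0]
wrist_force: [0.4, 0.7, -0.4]
width: -0.0002
grasp_force: 0.0
```

Call:
servo_tool:
  targets: "0 0 -0.05 -0.37 -0.42 0.4 0; 0 0 -0.1 -0.74 -0.83 0.8 0; 0 0 -0.156 -0.74 -0.83 0.9 0; 0 0 -0.156 -0.74 -0.83 0.9 0"

```text
clock: 1.6
ee_pos: [0.4017, 0.0116, 0.1399]
tool_rot: [-0.054, 0.999, 0.001, -0.002]
wrist_force: [0.1, 0.5, 0.3]
width: 0.0001
grasp_force: 0.0
```

Run:
```python
from h import *
s=state();print(s['clock'],s['ee_pos'],s['tool_rot'],s['wrist_force'],s['joint_pos'],s['width'])
m=cams.camera_model("wrist");im=cams.grab_frame("wrist");print(m['T'])
cv2.imwrite("pics/w1.png",im[:,:,::-1])
```

```text
1.6 [0.4017 0.0116 0.1399] [-0.0537  0.9986  0.0005 -0.0021] [0.1015 0.4606 0.2686] [-0.1448  0.0957  1.988   0.0002  1.0623 -1.8233] 0.0001200902335928562
[[-0.1059  0.9548  0.2778  0.33  ]
 [ 0.9944  0.1009  0.0323  0.0021]
 [ 0.0028  0.2797 -0.9601  0.2825]
 [ 0.      0.      0.      1.    ]]
```

View pics/w1.png

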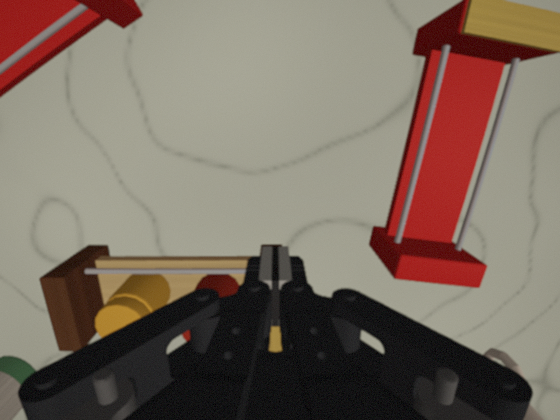

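Wrist view: the finger tips at (275,248) are behind the rack's brass end, seen through the finger gap at (275,338). The near edge of the deck lies at row ~258–262, the plain panel at (75,290), and the look-alike to the right at (430,250).

Run:
```python
from h import *
m=cams.camera_model("wrist")
im=cv2.imread("pics/w1.png")
for x in (130,200): print(x,[tuple(int(v) for v in im[y,x]) for y in range(250,276,2)])
for z,pts in((.03,[[130,262],[230,262]]),(.012,[[130,256],[230,257]]),(.074,[[45,275],[58,347]]),(.045,[[100,271],[230,271]])): print(z,ray(m,pts,z))
b=np.array([.4818,.0155]);p=np.array([.5015,-.1582]);c=(b+p)/2;y=(b-p)/np.linalg.norm(b-p);x=np.array([y[1],-y[0]])
for nm,w in(("deck near top",c-.031*x),("rail",c-.031*x)): print(nm,w,x)
print("tips px",proj(m,[state()['ee_pos']]))
t=cams.grab_frame("top");cv2.imwrite("pics/top1.png",t[:,:,::-1])
print(proj(cams.camera_model("top"),[[.4017,.0116,.14]]),proj(cams.camera_model("scene"),[[.4017,.0116,.14]]))
```

```text
130 [(147, 163, 164), (148, 163, 164), (145, 161, 162), (94, 113, 124), (46, 71, 93), (74, 110, 132), (92, 138, 162), (96, 139, 162), (90, 134, 158), (90, 112, 129), (126, 130, 137), (134, 140, 145), (100, 129, 150)]
200 [(148, 163, 164), (147, 162, 162), (148, 163, 164), (91, 109, 119), (45, 72, 97), (72, 111, 135), (96, 141, 165), (92, 136, 160), (88, 131, 155), (88, 108, 124), (127, 130, 137), (135, 141, 144), (107, 139, 159)]
0.03 [[ 0.4722 -0.1196  0.03  ]
 [ 0.4617 -0.025   0.03  ]]
0.012 [[ 0.4755 -0.128   0.012 ]
 [ 0.4655 -0.0273  0.012 ]]
0.074 [[ 0.4675 -0.169   0.074 ]
 [ 0.5391 -0.167   0.074 ]]
0.045 [[ 0.476  -0.1403  0.045 ]
 [ 0.4627 -0.0228  0.045 ]]
deck near top [ 0.4608 -0.0748] [0.9936 0.1127]
rail [ 0.4608 -0.0748] [0.9936 0.1127]
tips px [[277.7414 263.4901]]
[[279.5395 251.3948]] [[272.2155 159.8464]]
```

Call:
servo_tool:
  targets: "0 0 0 0 0 0.5 0; 0 0 0 0 0 1 0; 0 0 0 0 0 1 0"

```text
clock: 2.08
ee_pos: [0.4004, 0.0136, 0.04]
tool_rot: [-0.056, 0.998, 0.001, -0.003]
wrist_force: [-0.6, -0.1, 0.5]
width: -0.0002
grasp_force: 0.0
```

Call:
servo_tool:
  targets: "0 0 0 -0.1 0 0.1 0; 0 0 0 -0.2 0 0.1 0; 0 0 0 -0.28 0 0.1 0; 0 0 0 -0.28 0 0.1 0"

```text
clock: 2.58
ee_pos: [0.4325, 0.0154, 0.0321]
tool_rot: [-0.056, 0.998, -0.0, 0.001]
wrist_force: [-0.6, 0.0, -0.3]
width: 0.0003
grasp_force: 0.0
```

```bash
cat > arc.py <<'E'
import numpy as np,sys
# arc: a0 deg total (negative = brass end pushed, cw), lead-in mm, rows ; finger at f=-.048, l=+-.181 from the pivot foot
tot,lead,n=float(sys.argv[1]),float(sys.argv[2]),int(sys.argv[3]); s=1 if tot<0 else -1
for k in range(1,n+1):
    a=np.radians(tot*k/n); c,d=np.cos(a),np.sin(a); r=np.array([-.048,s*.181])
    q=np.array([c*r[0]-d*r[1],d*r[0]+c*r[1]])-r+[lead/1000*min(1,k/2),0]
    print("0 0 %.3f %.3f %.3f 0 0;"%(-tot*k/n/180,-q[0]*10,q[1]*10),end=" ")
print()
E
python3 arc.py -18.5 8 13
python3 -c "
from h import *
s=state();print(s['clock'],s['ee_pos'],s['wrist_force'])
im=cams.grab_frame('top')[:,:,::-1];cv2.imwrite('pics/top2.png',cv2.resize(im[90:260,190:390],None,fx=4,fy=3.5))"
```

```text
0 0 0.008 -0.085 0.011 0 0; 0 0 0.016 -0.170 0.022 0 0; 0 0 0.024 -0.216 0.031 0 0; 0 0 0.032 -0.262 0.039 0 0; 0 0 0.040 -0.308 0.046 0 0; 0 0 0.047 -0.354 0.051 0 0; 0 0 0.055 -0.400 0.056 0 0; 0 0 0.063 -0.447 0.059 0 0; 0 0 0.071 -0.493 0.061 0 0; 0 0 0.079 -0.540 0.062 0 0; 0 0 0.087 -0.586 0.062 0 0; 0 0 0.095 -0.633 0.061 0 0; 0 0 0.103 -0.679 0.059 0 0; 
2.575 [0.4325 0.0154 0.0321] [-0.6025  0.0031 -0.2732]
```

View pics/top2.png

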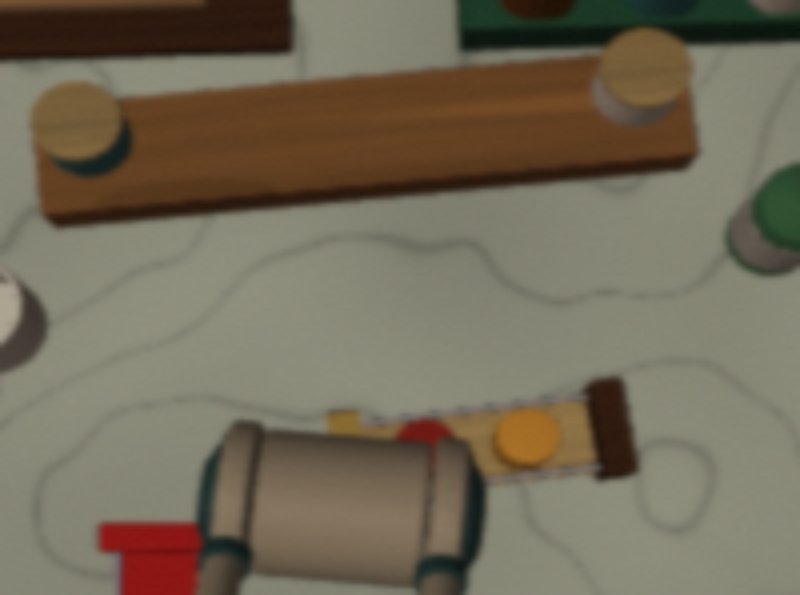

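The plain end at crop (612,430) and yellow jar are unmoved; the arm hides the brass end. Now the first push.

Call:
servo_tool:
  targets: "0 0 0.008 -0.08 -0.02 0 0; 0 0 0.016 -0.16 -0.01 0 0; 0 0 0.024 -0.21 0 0 0; 0 0 0.032 -0.26 0.01 0 0; 0 0 0.04 -0.31 0.02 0 0; 0 0 0.047 -0.355 0.02 0 0; 0 0 0.055 -0.4 0.025 0 0; 0 0 0.063 -0.445 0.03 0 0; 0 0 0.071 -0.49 0.03 0 0; 0 0 0.079 -0.54 0.03 0 0; 0 0 0.087 -0.585 0.03 0 0; 0 0 0.095 -0.63 0.03 0 0; 0 0 0.1 -0.66 0.03 0 0; 0 0 0.1 -0.66 0.03 0 0; 0 0 0.1 -0.66 0.03 0 0; 0 0 0.1 -0.66 0.03 0 0"

```text
clock: 4.62
ee_pos: [0.4967, 0.0256, 0.0316]
tool_rot: [0.101, 0.995, -0.0, 0.001]
wrist_force: [-1.2, -0.2, -0.1]
width: 0.0
grasp_force: 0.0
```

```bash
python3 -c "
from h import *
s=state();print(s['clock'],s['ee_pos'],s['tool_rot'],s['wrist_force'])
a=cams.grab_frame('top')[:,:,::-1];b=cams.grab_frame('scene')[:,:,::-1]
cv2.imwrite('pics/t3f.png',a);cv2.imwrite('pics/s3f.png',b)
cv2.imwrite('pics/m3.png',np.hstack([cv2.resize(a[110:250,230:370],(400,400)),cv2.resize(b[140:280,180:320],(400,400))]))"
```

```text
4.625 [0.4967 0.0256 0.0316] [ 0.1008  0.9949 -0.      0.0008] [-1.241  -0.159  -0.0818]
```

View pics/m3.png

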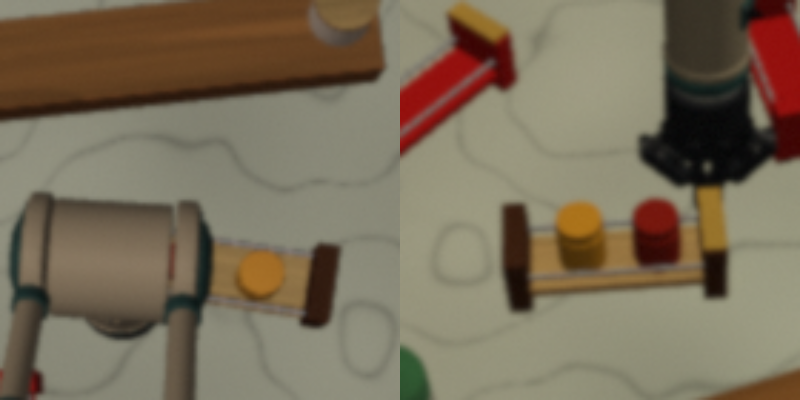

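The rack swung: the brass end is ahead, the plain end almost in place, and both jars are standing. The scene view shows both ends unobstructed, so I'll track with it: the brass strip is at mosaic (712,218) and the plain panel at (515,250).

```bash
cat >> h.py <<'E'
def sc(im=None,pr=True):
    """scene camera: bottom edges of the ledge-side faces of the two dark panels -> world at z=4mm"""
    m=cams.camera_model("scene")
    if im is None: im=cams.grab_frame("scene")[:,:,::-1].copy()
    h=cv2.cvtColor(cv2.GaussianBlur(im,(3,3),0),cv2.COLOR_BGR2HSV).astype(int);H,S,V=h[...,0],h[...,1],h[...,2]
    yy,xx=np.mgrid[:420,:560]
    mk=((V<75)&(S>90)&((H<18)|(H>172))&(yy>165)&(yy<300)&(xx>195)&(xx<345)).astype(np.uint8)
    n,l,s,c=cv2.connectedComponentsWithStats(mk)
    o=sorted(range(1,n),key=lambda i:-s[i,4])[:2]; o.sort(key=lambda i:c[i][0]); res=[]
    for i in o:
        ys,xs=np.where(l==i); cols=np.unique(xs); low=np.array([ys[xs==x].max() for x in cols])
        k=low>=low.max()-3
        px=np.array([cols[k].mean(),low[k].mean()+.5]); res.append(ray(m,[px],.004)[0]); 
        if pr: print("panel px",px,"area",s[i,4],"cols",cols[k].min(),cols[k].max(),res[-1])
    p,b=res; d=b-p
    if pr: print("len",np.hypot(*d[:2]),"yaw",np.degrees(np.arctan2(-d[0],d[1])))
    return p,b
E
python3 - <<'E'
from h import *
print("start");sc(cv2.imread("pics/scene0.png"))
print("now");sc(cv2.imread("pics/s3f.png"))
ms=cams.camera_model("scene")
k=400/140
Q=(np.array([[697,187],[722,187],[727,247],[703,252],[503,206],[527,205],[532,263],[508,268]])-[400,0])/k+[180,140]
P=np.r_[ray(ms,Q[:4],.078),ray(ms,Q[4:],.074)];b,p=P[:4].mean(0),P[4:].mean(0);d=b-p
print("tops",b,p,np.hypot(*d[:2]),np.degrees(np.arctan2(-d[0],d[1])))
# ledge front top edge in scene: brown/light boundary
im=cv2.imread("pics/scene0.png")
for x in(240,270,300,330,360):
    g=im[240:310,x].astype(int); dd=g[:-3,0]-g[3:,0]; print(x,240+np.argmax(dd)+1.5,ray(ms,[[x,240+np.argmax(dd)+1.5]],.05))
E
```

```text
start
panel px [224.     243.7857] area 283 cols 221 227 [ 0.5353 -0.1581  0.004 ]
panel px [321.5    193.5909] area 345 cols 311 332 [0.4378 0.1433 0.004 ]
len 0.3167332159233689 yaw 17.926029343266848
now
panel px [222.     247.0714] area 261 cols 219 225 [ 0.5443 -0.1652  0.004 ]
panel px [319.7  193.75] area 341 cols 310 331 [0.4369 0.1382 0.004 ]
len 0.32176269321560413 yaw 19.483667161918447
tops [0.5497 0.0165 0.078 ] [ 0.5184 -0.1549  0.074 ] 0.17417621383553947 -10.351485855385834
240 293.5 [[ 0.7198 -0.1511  0.05  ]]
270 284.5 [[ 0.715  -0.0774  0.05  ]]
300 274.5 [[ 0.7075 -0.0014  0.05  ]]
330 265.5 [[0.7028 0.0759 0.05  ]]
360 255.5 [[0.6953 0.1564 0.05  ]]
```

Call:
servo_tool:
  targets: "0 0 0 0.2 0 0 0; 0 0 0 0.3 -0.2 0 0; 0 0 0 0.3 -0.6 0 0; 0 0 0 0.3 -1 0 0"

```text
clock: 5.22
ee_pos: [0.4474, -0.0673, 0.0318]
tool_rot: [0.1, 0.995, -0.0, 0.001]
wrist_force: [0.6, -0.1, -0.2]
width: 0.0001
grasp_force: 0.0
```

Call:
servo_tool:
  targets: "0 0 0 0 -0.4 0 0; 0 0 0 0 -0.8 0 0; 0 0 0 0 -0.81 0 0; 0 0 0 -0.12 -0.81 0 0; 0 0 0 -0.22 -0.81 0 0; 0 0 0 -0.22 -0.81 0 0"

```text
clock: 5.98
ee_pos: [0.4536, -0.1495, 0.0314]
tool_rot: [0.1, 0.995, -0.0, 0.001]
wrist_force: [-0.9, -0.1, -0.7]
width: 0.0
grasp_force: 0.0
```

```bash
sed -i 's/(S>90)&/(S>90)\&(S<205)\&/' h.py
python3 - <<'E'
from h import *
s=state();print(s['clock'],s['ee_pos'],s['tool_rot'],s['wrist_force'])
print("start");sc(cv2.imread("pics/scene0.png"))
print("now");sc()
t=cams.grab_frame("top")[:,:,::-1];cv2.imwrite("pics/t4.png",t)
E
python3 arc.py 16 8 11
```

```text
5.975 [ 0.4536 -0.1495  0.0314] [ 0.0998  0.995  -0.0001  0.0007] [-0.861  -0.0649 -0.6887]
start
panel px [224.     243.7857] area 282 cols 221 227 [ 0.5353 -0.1581  0.004 ]
panel px [286.5   223.625] area 157 cols 283 290 [0.5151 0.0183 0.004 ]
len 0.17751349913150374 yaw 6.527213826213483
now
panel px [222.     247.0714] area 276 cols 219 225 [ 0.5443 -0.1652  0.004 ]
panel px [290.     242.0714] area 110 cols 287 293 [0.5769 0.0106 0.004 ]
len 0.17881683437532567 yaw -10.505783466041743
0 0 -0.008 -0.086 -0.012 0 0; 0 0 -0.016 -0.172 -0.022 0 0; 0 0 -0.024 -0.219 -0.031 0 0; 0 0 -0.032 -0.266 -0.039 0 0; 0 0 -0.040 -0.313 -0.046 0 0; 0 0 -0.048 -0.360 -0.052 0 0; 0 0 -0.057 -0.408 -0.056 0 0; 0 0 -0.065 -0.455 -0.060 0 0; 0 0 -0.073 -0.502 -0.062 0 0; 0 0 -0.081 -0.550 -0.063 0 0; 0 0 -0.089 -0.597 -0.062 0 0;
```

Call:
servo_tool:
  targets: "0 0 -0.008 -0.06 -0.02 0 0; 0 0 -0.016 -0.12 -0.03 0 0; 0 0 -0.024 -0.17 -0.04 0 0; 0 0 -0.032 -0.215 -0.05 0 0; 0 0 -0.04 -0.26 -0.055 0 0; 0 0 -0.048 -0.31 -0.06 0 0; 0 0 -0.057 -0.355 -0.065 0 0; 0 0 -0.065 -0.4 -0.07 0 0; 0 0 -0.073 -0.45 -0.07 0 0; 0 0 -0.081 -0.5 -0.07 0 0; 0 0 -0.089 -0.545 -0.07 0 0; 0 0 -0.089 -0.545 -0.07 0 0; 0 0 -0.089 -0.545 -0.07 0 0"

```text
clock: 7.7
ee_pos: [0.5049, -0.1678, 0.0316]
tool_rot: [-0.039, 0.999, -0.0, 0.001]
wrist_force: [0.1, -0.2, -0.3]
width: -0.0001
grasp_force: 0.0
```

```bash
cat > now.py <<'E'
from h import *
s=state();a=s['tool_rot'];x=np.array([1-2*a[0]**2,-2*a[0]*a[1]]);print(s['clock'],s['ee_pos'],"toolyaw",np.degrees(np.arctan2(x[1],x[0])),s['wrist_force'])
im=cams.grab_frame('scene')[:,:,::-1].copy();cv2.imwrite("pics/last.png",im)
p,b=sc(im); d=(b-p)[:2]; y=d/np.linalg.norm(d); n=np.array([y[1],-y[0]])
th=np.radians(4.56);N=np.array([np.cos(th),np.sin(th)]);T=np.array([-N[1],N[0]]);F=np.array([.7079,0])
for nm,q in(("plain",p),("brass",b)):
    f=q[:2]-.037*n; print(nm,"foot robot frame",f-[.005,0],"to flush mm",1000*((F-f)@N-.037),"finger dx,dy in rack mm",1000*(s['ee_pos'][:2]-f+[.005,0])@np.c_[n,y])
c=(p+b)[:2]/2-.037*n;LC=np.array([.7077,.004]);print("rel yaw",np.degrees(np.arctan2(-d[0],d[1]))-4.56,"along ledge y (abs t)",c@T)
h=cv2.cvtColor(im,cv2.COLOR_BGR2HSV);roi=np.zeros((420,560),bool);roi[150:300,195:345]=1
m=cams.camera_model("scene");o=p[:2]-.037*n
for nm,lo,hi in(("yellow",10,22),):
    mk=(h[...,0]>=lo)&(h[...,0]<=hi)&(h[...,1]>190)&(h[...,2]>150)&roi
    try: cc,a,_=blob(mk);print(nm,a,1000*(ray(m,[cc],.088)[0][:2]-o)@np.c_[n,y])
    except Exception as e: print(nm,e)
E
python3 now.py; python3 arc.py 15 0 10
```

```text
7.7 [ 0.5049 -0.1678  0.0316] toolyaw 4.43717975743957 [ 0.0528 -0.1568 -0.2847]
panel px [226.  259.5] area 286 cols 223 229 [ 0.5855 -0.1626  0.004 ]
panel px [292.5   243.875] area 140 cols 289 296 [0.5843 0.0154 0.004 ]
len 0.17797778575647683 yaw 0.4129154599738714
plain foot robot frame [ 0.5435 -0.1629] to flush mm 134.80866160868737 finger dx,dy in rack mm [-38.6693  -4.6613]
brass foot robot frame [0.5423 0.0151] to flush mm 121.93782477051914 finger dx,dy in rack mm [ -38.6693 -182.6391]
rel yaw -4.147084540026128 along ledge y (abs t) -0.11721716914392634
yellow 127 [ 8.6614 59.8807]
0 0 -0.008 -0.048 -0.012 0 0; 0 0 -0.017 -0.095 -0.023 0 0; 0 0 -0.025 -0.143 -0.032 0 0; 0 0 -0.033 -0.192 -0.040 0 0; 0 0 -0.042 -0.240 -0.047 0 0; 0 0 -0.050 -0.289 -0.053 0 0; 0 0 -0.058 -0.338 -0.057 0 0; 0 0 -0.067 -0.387 -0.060 0 0; 0 0 -0.075 -0.436 -0.062 0 0; 0 0 -0.083 -0.485 -0.063 0 0;
```

Call:
servo_tool:
  targets: "0 0 -0.006 -0.05 0 0 0; 0 0 -0.012 -0.1 0 0 0; 0 0 -0.018 -0.15 -0.01 0 0; 0 0 -0.024 -0.2 -0.02 0 0; 0 0 -0.03 -0.25 -0.02 0 0; 0 0 -0.036 -0.3 -0.03 0 0; 0 0 -0.043 -0.35 -0.035 0 0; 0 0 -0.05 -0.4 -0.04 0 0; 0 0 -0.056 -0.45 -0.045 0 0; 0 0 -0.063 -0.5 -0.05 0 0; 0 0 -0.07 -0.55 -0.055 0 0; 0 0 -0.077 -0.6 -0.06 0 0; 0 0 -0.083 -0.65 -0.06 0 0; 0 0 -0.089 -0.68 -0.06 0 0; 0 0 -0.089 -0.68 -0.06 0 0; 0 0 -0.089 -0.68 -0.06 0 0; 0 0 -0.089 -0.68 -0.06 0 0"

```text
clock: 9.88
ee_pos: [0.5728, -0.1685, 0.0314]
tool_rot: [-0.178, 0.984, -0.0, 0.001]
wrist_force: [-0.8, 0.2, -0.2]
width: -0.0001
grasp_force: 0.0
```

```bash
python3 now.py
```

```text
9.875 [ 0.5728 -0.1685  0.0314] toolyaw 20.457494480878147 [-0.7844  0.1523 -0.1741]
panel px [239.5  278.25] area 409 cols 236 243 [ 0.6499 -0.1409  0.004 ]
panel px [298.5 246. ] area 194 cols 295 302 [0.5951 0.0286 0.004 ]
len 0.1781599004101567 yaw 17.92647205159837
plain foot robot frame [ 0.6097 -0.1523] to flush mm 68.00542266897646 finger dx,dy in rack mm [-40.1147  -4.017 ]
brass foot robot frame [0.5549 0.0172] to flush mm 109.19218286674499 finger dx,dy in rack mm [ -40.1147 -182.1769]
rel yaw 13.366472051598372 along ledge y (abs t) -0.1140597141339246
yellow 142 [ 7.589  60.1064]
```

Call:
servo_tool:
  targets: "0 0 0 -0.05 0 0 0; 0 0 -0.005 -0.1 0.01 0 0; 0 0 -0.005 -0.1 0.01 0 0; 0 0 -0.005 -0.1 0.01 0 0; 0 0 -0.005 -0.1 0.01 0 0"

```text
clock: 10.55
ee_pos: [0.5811, -0.1632, 0.0311]
tool_rot: [-0.185, 0.983, 0.001, 0.0]
wrist_force: [-0.6, 0.5, 0.9]
width: 0.0003
grasp_force: 0.0
```

```bash
python3 now.py
```

```text
10.55 [ 0.5811 -0.1632  0.0311] toolyaw 21.353686911289323 [-0.6021  0.486   0.9053]
panel px [242.5   280.625] area 433 cols 239 246 [ 0.6587 -0.1352  0.004 ]
panel px [300.5   246.125] area 200 cols 297 304 [0.5969 0.0335 0.004 ]
len 0.179632172124896 yaw 20.11918151926632
plain foot robot frame [ 0.6189 -0.1479] to flush mm 58.46437624489612 finger dx,dy in rack mm [-40.8072  -1.2952]
brass foot robot frame [0.5571 0.0207] to flush mm 106.64775670529933 finger dx,dy in rack mm [ -40.8072 -180.9274]
rel yaw 15.559181519266321 along ledge y (abs t) -0.11053608524833405
yellow 140 [ 7.6443 61.3229]
```

Call:
servo_tool:
  targets: "0 0 0 0.2 0 0 0; 0 0 0 0.3 0.2 0 0; 0 0 0 0.3 0.6 0 0; 0 0 0 0.3 1 0 0"

```text
clock: 11.1
ee_pos: [0.5151, -0.0814, 0.0313]
tool_rot: [-0.185, 0.983, 0.0, -0.0]
wrist_force: [0.5, 0.6, 0.7]
width: 0.0001
grasp_force: 0.0
```

Call:
servo_tool:
  targets: "0 0 0 0 0.4 0 0; 0 0 0 0 0.8 0 0; 0 0 0 0 0.83 0 0; 0 0 0 -0.12 0.83 0 0; 0 0 0 -0.22 0.83 0 0; 0 0 0 -0.22 0.83 0 0"

```text
clock: 11.85
ee_pos: [0.5091, 0.0028, 0.0313]
tool_rot: [-0.185, 0.983, -0.0, 0.001]
wrist_force: [0.1, 0.5, 0.4]
width: 0.0002
grasp_force: 0.0
```

```bash
python3 now.py
```

```text
11.85 [0.5091 0.0028 0.0313] toolyaw 21.338236347733464 [0.1452 0.5242 0.3519]
panel px [242.5   280.375] area 407 cols 239 246 [ 0.658 -0.135  0.004]
panel px [300.5   246.125] area 200 cols 297 304 [0.5969 0.0335 0.004 ]
len 0.1792426636251523 yaw 19.92347965050156
plain foot robot frame [ 0.6182 -0.1476] to flush mm 59.19261882237086 finger dx,dy in rack mm [-51.2928 178.6513]
brass foot robot frame [0.5571 0.0209] to flush mm 106.68144774185207 finger dx,dy in rack mm [-51.2928  -0.5913]
rel yaw 15.36347965050156 along ledge y (abs t) -0.11030826922622118
yellow 140 [ 7.902  61.0331]
```

Call:
servo_tool:
  targets: "0 0 0.004 -0.06 0.02 0 0; 0 0 0.008 -0.11 0.03 0 0; 0 0 0.015 -0.16 0.04 0 0; 0 0 0.022 -0.21 0.05 0 0; 0 0 0.029 -0.26 0.055 0 0; 0 0 0.037 -0.31 0.06 0 0; 0 0 0.045 -0.36 0.065 0 0; 0 0 0.053 -0.41 0.07 0 0; 0 0 0.061 -0.46 0.075 0 0; 0 0 0.069 -0.51 0.08 0 0; 0 0 0.077 -0.56 0.08 0 0; 0 0 0.083 -0.6 0.08 0 0; 0 0 0.083 -0.6 0.08 0 0; 0 0 0.083 -0.6 0.08 0 0"

```text
clock: 13.65
ee_pos: [0.5608, 0.0327, 0.0315]
tool_rot: [-0.056, 0.998, -0.0, 0.001]
wrist_force: [-0.6, 0.1, -0.3]
width: -0.0002
grasp_force: 0.0
```

```bash
python3 now.py
```

```text
13.65 [0.5608 0.0327 0.0315] toolyaw 6.432612904801816 [-0.5505  0.1    -0.3472]
panel px [242.     283.7857] area 332 cols 239 245 [ 0.6673 -0.1384  0.004 ]
panel px [307.5   259.625] area 174 cols 304 311 [0.6423 0.0386 0.004 ]
len 0.1787479420761956 yaw 8.020617958864449
plain foot robot frame [ 0.6256 -0.1435] to flush mm 51.43788762748174 finger dx,dy in rack mm [-39.5979 183.5555]
brass foot robot frame [0.6007 0.0335] to flush mm 62.22755329616656 finger dx,dy in rack mm [-39.5979   4.8076]
rel yaw 3.4606179588644492 along ledge y (abs t) -0.1039935561860868
yellow 140 [ 7.5602 60.3329]
```

Call:
servo_tool:
  targets: "0 0 0.007 -0.05 0 0 0; 0 0 0.014 -0.1 0.01 0 0; 0 0 0.021 -0.15 0.01 0 0; 0 0 0.028 -0.2 0.01 0 0; 0 0 0.035 -0.25 0.01 0 0; 0 0 0.043 -0.3 0.01 0 0; 0 0 0.05 -0.35 0 0 0; 0 0 0.057 -0.4 0 0 0; 0 0 0.064 -0.45 0 0 0; 0 0 0.068 -0.48 0 0 0; 0 0 0.068 -0.48 0 0 0; 0 0 0.068 -0.48 0 0 0"

```text
clock: 15.2
ee_pos: [0.6084, 0.0381, 0.0314]
tool_rot: [0.051, 0.999, 0.0, 0.001]
wrist_force: [-1.3, 1.7, -0.6]
width: -0.0002
grasp_force: 0.0
```

```bash
python3 now.py
```

```text
15.2 [0.6084 0.0381 0.0314] toolyaw -5.8048532659175125 [-1.3014  1.688  -0.5546]
panel px [239.     288.7857] area 261 cols 236 242 [ 0.6793 -0.1486  0.004 ]
panel px [309.5  271.75] area 101 cols 306 313 [0.6787 0.0327 0.004 ]
len 0.18130756695235123 yaw 0.18285665128819384
plain foot robot frame [ 0.6373 -0.1487] to flush mm 40.24938619597577 finger dx,dy in rack mm [-28.2974 186.8962]
brass foot robot frame [0.6367 0.0326] to flush mm 26.411761711353574 finger dx,dy in rack mm [-28.2974   5.5886]
rel yaw -4.377143348711805 along ledge y (abs t) -0.10887942518628127
yellow 146 [10.7965 61.2119]
```

```bash
cat > tops.py <<'E'
from h import *
def tops(im):
    m=cams.camera_model("scene")
    h=cv2.cvtColor(im,cv2.COLOR_BGR2HSV).astype(int);H,S,V=h[...,0],h[...,1],h[...,2]
    yy,xx=np.mgrid[:420,:560];R=(yy>165)&(yy<320)&(xx>200)&(xx<350)
    b=(H>17)&(H<29)&(S>125)&(V>110)&R
    d=(V<80)&(S>90)&(S<205)&((H<18)|(H>172))&R&(xx<265)
    out=[]
    for mk,z in((d,.074),(b,.078)):
        n,l,s,c=cv2.connectedComponentsWithStats(mk.astype(np.uint8))
        # largest blob, for brass the most elongated in rows
        i=1+np.argmax(s[1:,4]) if z==.074 else 1+np.argmax([s[k,4] if (s[k,2]<24) else 0 for k in range(1,n)])
        ys,xs=np.where(l==i);cols=np.unique(xs);low=np.array([ys[xs==x].min() for x in cols])
        k=low<=low.min()+3; px=[cols[k].mean(),low[k].mean()-.5]
        out.append(ray(m,[px],z)[0]); print(px,"area",s[i,4],"w,h",s[i,2:4],out[-1], "centroid@z",ray(m,[c[i]],z)[0][:2])
    d=(out[1]-out[0])[:2];y=d/np.linalg.norm(d);n=np.array([y[1],-y[0]]);th=np.radians(4.56);N=np.array([np.cos(th),np.sin(th)])
    f=[q[:2]+.037*n for q in out]
    print("len",np.linalg.norm(d),"relyaw",np.degrees(np.arctan2(-d[0],d[1]))-4.56,"to flush mm plain,brass",[1000*((np.array([.7079,0])-q)@N-.037) for q in f]); return f
if __name__=="__main__":
    import sys
    for p in sys.argv[1:]: print(p);tops(cv2.imread(p))
E
python3 tops.py pics/scene0.png pics/s3f.png pics/last.png
python3 -c "
import cv2,numpy as np
b=cv2.imread('pics/last.png');cv2.imwrite('pics/l5.png',cv2.resize(b[180:320,190:350],(800,600),interpolation=cv2.INTER_CUBIC))"
```

```text
pics/scene0.png
[np.float64(215.5), np.float64(210.375)] area 281 w,h [17 36] [ 0.4757 -0.1617  0.074 ] centroid@z [ 0.5315 -0.1598]
[np.float64(279.5), np.float64(189.375)] area 156 w,h [16 20] [0.4541 0.0163 0.078 ] centroid@z [0.4884 0.0172]
len 0.1793414233872374 relyaw 2.366278862043748 to flush mm plain,brass [np.float64(170.3102645950382), np.float64(177.71484475383383)]
pics/s3f.png
[np.float64(219.5), np.float64(212.0)] area 269 w,h [11 36] [ 0.484  -0.1526  0.074 ] centroid@z [ 0.5393 -0.1603]
[np.float64(288.0), np.float64(205.83333333333334)] area 231 w,h [15 26] [0.5156 0.0227 0.078 ] centroid@z [0.5545 0.0091]
len 0.17811092887389143 relyaw -14.783254981587802 to flush mm plain,brass [np.float64(162.56891618675743), np.float64(117.12156386809913)]
pics/last.png
[np.float64(233.5), np.float64(251.875)] area 284 w,h [14 38] [ 0.6167 -0.1429  0.074 ] centroid@z [ 0.6693 -0.1477]
[np.float64(305.0), np.float64(237.83333333333334)] area 201 w,h [14 24] [0.626  0.0351 0.078 ] centroid@z [0.6605 0.0304]
len 0.1782488602421237 relyaw -7.562113423086654 to flush mm plain,brass [np.float64(28.583149616273804), np.float64(5.125434805621373)]
```

View pics/l5.png

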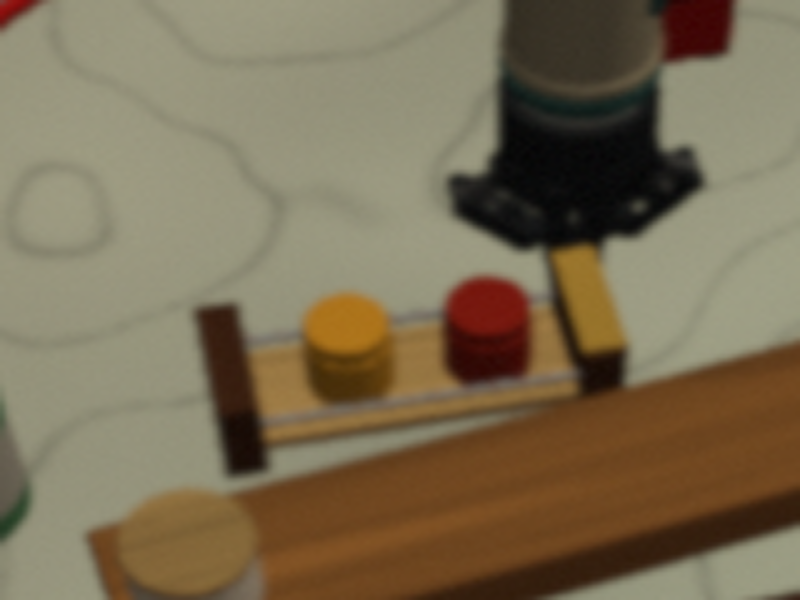

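Brass end is about 5 mm from flush and the plain end about 29 mm away, at crop (232,390). Both jars are standing. Next I push the plain end.

Call:
servo_tool:
  targets: "0 0 0 0.2 0 0 0; 0 0 0 0.3 -0.2 0 0; 0 0 0 0.3 -0.6 0 0; 0 0 0 0.3 -1 0 0"

```text
clock: 15.75
ee_pos: [0.5685, -0.0607, 0.0318]
tool_rot: [0.05, 0.999, -0.001, 0.002]
wrist_force: [-0.3, -0.3, 0.3]
width: 0.0001
grasp_force: 0.0
```

Call:
servo_tool:
  targets: "0 0 -0.01 0 -0.4 0 0; 0 0 -0.033 0 -0.8 0 0; 0 0 -0.033 0 -0.83 0 0; 0 0 -0.033 -0.1 -0.83 0 0; 0 0 -0.033 -0.2 -0.83 0 0; 0 0 -0.033 -0.28 -0.83 0 0; 0 0 -0.033 -0.28 -0.83 0 0"

```text
clock: 16.62
ee_pos: [0.5883, -0.1431, 0.0312]
tool_rot: [-0.002, 1.0, -0.0, 0.0]
wrist_force: [-0.4, 0.2, -0.7]
width: 0.0
grasp_force: 0.0
```

```bash
python3 now.py|head -1; python3 tops.py pics/last.png
```

```text
16.625 [ 0.5883 -0.1431  0.0312] toolyaw 0.2190936377836994 [-0.3813  0.1907 -0.6745]
pics/last.png
[np.float64(233.0), np.float64(250.38888888888889)] area 290 w,h [15 40] [ 0.6121 -0.1432  0.074 ] centroid@z [ 0.6662 -0.1476]
[np.float64(305.0), np.float64(238.27777777777777)] area 199 w,h [14 24] [0.6273 0.0347 0.078 ] centroid@z [0.661  0.0302]
len 0.17854799076667724 relyaw -9.46439738636312 to flush mm plain,brass [np.float64(33.40542787043264), np.float64(4.045940234532683)]
```

Call:
servo_tool:
  targets: "0 0 0 -0.05 0 0 0; 0 0 -0.005 -0.1 -0.01 0 0; 0 0 -0.01 -0.14 -0.02 0 0; 0 0 -0.015 -0.18 -0.02 0 0; 0 0 -0.02 -0.22 -0.03 0 0; 0 0 -0.025 -0.26 -0.03 0 0; 0 0 -0.025 -0.29 -0.03 0 0; 0 0 -0.025 -0.31 -0.03 0 0; 0 0 -0.025 -0.31 -0.03 0 0; 0 0 -0.025 -0.31 -0.03 0 0"

```text
clock: 17.92
ee_pos: [0.6186, -0.1464, 0.0313]
tool_rot: [-0.04, 0.999, 0.0, 0.0]
wrist_force: [-1.9, -0.8, -1.1]
width: 0.0003
grasp_force: 0.0
```

```bash
python3 now.py|head -1; python3 tops.py pics/last.png
```

```text
17.925 [ 0.6186 -0.1464  0.0313] toolyaw 4.630124098328708 [-1.8945 -0.8348 -1.1404]
pics/last.png
[np.float64(234.0), np.float64(257.27777777777777)] area 318 w,h [18 37] [ 0.6325 -0.1449  0.074 ] centroid@z [ 0.6837 -0.1461]
[np.float64(304.5), np.float64(239.4)] area 198 w,h [17 23] [0.6303 0.0325 0.078 ] centroid@z [0.6632 0.0321]
len 0.17749875526146028 relyaw -3.8344182229887585 to flush mm plain,brass [np.float64(12.745185453771207), np.float64(0.8752616643952007)]
```

Call:
servo_tool:
  targets: "0 0 0 -0.03 0 0 0; 0 0 0 -0.06 0 0 0; 0 0 0 -0.09 0 0 0; 0 0 0 -0.12 0 0 0; 0 0 0 -0.12 0 0 0"

```text
clock: 18.6
ee_pos: [0.6279, -0.1454, 0.0309]
tool_rot: [-0.041, 0.999, 0.0, -0.003]
wrist_force: [-8.7, -2.2, 3.7]
width: 0.0001
grasp_force: 0.0
```

Call:
servo_tool:
  targets: "0 0 0 -0.02 0 0 0; 0 0 0 -0.03 0 0 0; 0 0 0 -0.03 0 0 0"

```text
clock: 18.98
ee_pos: [0.6278, -0.1449, 0.0306]
tool_rot: [-0.041, 0.999, 0.001, -0.006]
wrist_force: [-13.1, -1.5, 5.3]
width: -0.0001
grasp_force: 0.0
```

```bash
python3 now.py|head -1; python3 tops.py pics/last.png
```

```text
18.975 [ 0.6278 -0.1449  0.0306] toolyaw 4.676297594640808 [-13.1049  -1.4837   5.3446]
pics/last.png
[np.float64(235.0), np.float64(260.3888888888889)] area 310 w,h [18 34] [ 0.642  -0.1445  0.074 ] centroid@z [ 0.6896 -0.1448]
[np.float64(305.0), np.float64(239.72222222222223)] area 195 w,h [17 24] [0.6315 0.0334 0.078 ] centroid@z [0.6651 0.0334]
len 0.17820208505966187 relyaw -1.2066228191532993 to flush mm plain,brass [np.float64(3.2157581390797123), np.float64(-0.5368185867971748)]
```

Call:
servo_tool:
  targets: "0 0 0 0.1 0 0 0; 0 0 0 0.35 0 0 0; 0 0 0 0.35 0.3 0 0; 0 0 0 0.35 0.7 0 0; 0 0 0 0.35 1 0 0"

```text
clock: 19.65
ee_pos: [0.5917, -0.0469, 0.0318]
tool_rot: [-0.04, 0.999, 0.0, 0.002]
wrist_force: [0.1, -0.2, 0.7]
width: -0.0002
grasp_force: 0.0
```

Call:
servo_tool:
  targets: "0 0 0 0 0.4 0 0; 0 0 0 0 0.8 0 0; 0 0 0 -0.1 0.8 0 0; 0 0 0 -0.2 0.8 0 0; 0 0 0 -0.24 0.8 0 0; 0 0 0 -0.28 0.8 0 0; 0 0 0 -0.3 0.8 0 0; 0 0 0 -0.3 0.8 0 0"

```text
clock: 20.65
ee_pos: [0.6125, 0.0332, 0.0309]
tool_rot: [-0.04, 0.999, 0.0, -0.001]
wrist_force: [-2.8, -1.0, 0.1]
width: 0.0001
grasp_force: 0.0
```

```bash
python3 now.py|head -1; python3 tops.py pics/last.png
```

```text
20.65 [0.6125 0.0332 0.0309] toolyaw 4.603528255716598 [-2.767  -1.0043  0.0854]
pics/last.png
[np.float64(235.5), np.float64(262.25)] area 290 w,h [17 32] [ 0.6475 -0.1444  0.074 ] centroid@z [ 0.6925 -0.1446]
[np.float64(305.0), np.float64(239.61111111111111)] area 201 w,h [18 24] [0.6312 0.0335 0.078 ] centroid@z [0.6658 0.0335]
len 0.17867989357373415 relyaw 0.6714664016217222 to flush mm plain,brass [np.float64(-2.322680264713009), np.float64(-0.2287250049552783)]
```

Call:
servo_tool:
  targets: "0 0 0 -0.03 0 0 0; 0 0 0 -0.05 0 0 0; 0 0 0 -0.07 0 0 0; 0 0 0 -0.07 0 0 0"

```text
clock: 21.2
ee_pos: [0.6137, 0.0341, 0.0302]
tool_rot: [-0.041, 0.999, 0.0, -0.007]
wrist_force: [-14.4, -1.8, 5.0]
width: -0.0001
grasp_force: 0.0
```

```bash
python3 now.py|head -1; python3 tops.py pics/last.png
```

```text
21.2 [0.6137 0.0341 0.0302] toolyaw 4.658718232552395 [-14.4048  -1.7555   5.0105]
pics/last.png
[np.float64(235.5), np.float64(262.0)] area 291 w,h [17 32] [ 0.6468 -0.1443  0.074 ] centroid@z [ 0.6923 -0.1445]
[np.float64(305.5), np.float64(240.4)] area 202 w,h [18 24] [0.6338 0.034  0.078 ] centroid@z [0.6674 0.0336]
len 0.17874268142475813 relyaw -0.3988166568868552 to flush mm plain,brass [np.float64(-1.6381482875902909), np.float64(-2.8823059483314912)]
```

Call:
servo_tool:
  targets: "0 0 0 0.1 0 0 0; 0 0 0 0.4 0 0 0; 0 0 0 0.9 0 -0.2 0; 0 0 0 1 0 -0.8 0; 0 0 0 1 0 -1 0; 0 0 0 1 0 -1 0"

```text
clock: 22.0
ee_pos: [0.5236, 0.0261, 0.1338]
tool_rot: [-0.04, 0.999, -0.0, 0.004]
wrist_force: [0.0, 0.5, 0.1]
width: 0.0001
grasp_force: 0.0
```

Call:
servo_tool:
  targets: "0 0 0 0.5 0 -0.3 0; 0 0 0 1 0 -0.5 0; 0 0 0 1 0 -0.5 0; 0 0 0 1 0 -0.5 0"

```text
clock: 22.5
ee_pos: [0.4221, 0.018, 0.1808]
tool_rot: [-0.04, 0.999, 0.0, 0.001]
wrist_force: [0.4, 0.1, 0.3]
width: -0.0001
grasp_force: 0.0
```

```bash
python3 now.py|head -1; python3 tops.py pics/last.png
python3 - <<'E'
from h import *
a=cams.grab_frame('top')[:,:,::-1];b=cv2.imread('pics/last.png');cv2.imwrite('pics/t9.png',a)
cv2.imwrite('pics/m9.png',np.hstack([cv2.resize(a[95:205,190:370],(450,400)),cv2.resize(b[200:340,190:330],(350,400))]))
E
```

```text
22.5 [0.4221 0.018  0.1808] toolyaw 4.6214160154112625 [0.3789 0.1378 0.3426]
pics/last.png
[np.float64(235.5), np.float64(262.0)] area 287 w,h [17 32] [ 0.6468 -0.1443  0.074 ] centroid@z [ 0.6922 -0.1443]
[np.float64(305.0), np.float64(240.16666666666666)] area 201 w,h [18 23] [0.6328 0.033  0.078 ] centroid@z [0.667  0.0337]
len 0.17784910775636942 relyaw -0.05152148532903045 to flush mm plain,brass [np.float64(-1.6390296654931609), np.float64(-1.7989550393872622)]
```

View pics/m9.png

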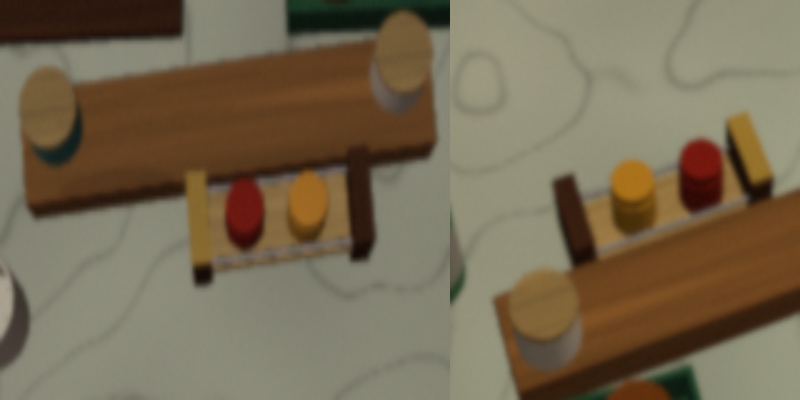

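The rack stands flush along the ledge front, with the brass panel at (200,225) and the plain panel at (360,200). Both jars are upright, the rack is about 50 mm off the ledge middle (limit 110), and the robot is clear.

```bash
python3 -c "
from station import bot
print(bot.job_done())"
```

```text
the job is handed in; nothing more can be done
None
```

I walked the rack end by end to the ledge and handed the job in; by camera and contact force it stands flush at both ends, about 50 mm off the ledge's middle, both jars upright, but no verdict came back.

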